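Flip down the drying hook and hang up the parts basket

ROBOT

A 7-joint arm with a two-finger parallel gripper is mounted at the origin on a cart in front of the work surface, level with it; the furniture and walls round the work are solid. World frame = base frame: x ahead of the robot, y to its left, z up, the work surface at z = 0. Lengths are in m, angles in rad, forces in N, time in s.
With the tool pointing down it reaches from about 0.425 to 0.875 m from the base axis. Payload 9.9 kg.
Tool frame: the origin (TCP) lies on the centre line of the jaws, within the pads' length; the fingertips stand 17 mm ahead of it and the grasp point (between the pads) lies 2 mm behind it; z points along the fingers, y is the line along which they close (so a half turn about z gives the same grasp; the last joint's range is limited). The gripper opens to 85 mm and grips with 20 to 120 N. Pads are 22 mm wide; open, the fingers measure 114 mm over their backs; the gripper's body (76 mm by 85 mm) begins 54 mm behind the grasp point. The pads swing forward as they close: fully open they stand 13 mm farther back than shut.
Start: joints at [-0.084, 0.576, 0.025, 1.437, -0.015, 1.129, -0.057], TCP at [0.675, 0, 0.248] pointing down, gripper open.
Joint ranges: [-2.76, 2.76], [-0.34, 2.15], [-1.52, 1.57], [0.19, 2.46], [-1.09, 4.23], [0.17, 1.99], [-2.82, 2.82]. Speed limits (rad/s): [2.22, 2.22, 3.01, 3.01, 3.14, 3.14, 3.14].

INTERFACE

Orientations are given as a unit quaternion [w, x, y, z].
In Python, from cell import arm, vision gives the robot as it stands.
- The arm moves only by the shell command python3 -m inch 'ROWS' [FORCE]. ROWS is text: rows parted by semicolons, each of 7 numbers parted by spaces: the shift along the tool's x, y, z as a fraction of full scale, then the turn, a rotation vector about the tool's x, y, z as a fraction of full scale, then the opening in per cent of the stroke, from 0 (shut) to 100 (fully open). A call has 1 to 12 rows; each row shifts and turns the commanded pose from where the row before left it, along the tool's axes as they then stand; what a row does not reach is not made up. Full scale, the value 1, is 300 mm for a shift and 180 degrees for a turn. A row lasts 1/12 s, in which the tool goes at most 41.7 mm and 7.16 degrees, less where a joint would pass 70% of its speed; a pose out of reach is approached as far as the arm can. A call with a number of a shift or a turn outside -1 to 1 is refused whole. A call with a gripper value outside its range is refused whole. The fingers move at their own pace and stop on an object; FORCE is the grip in N (left out, the last holds). Time passes only in rows, so rows that do not move let the fingers close. It gives the time, the measured TCP pose, the force, the opening and the grip force at its end, in the units of the state.
- arm.get_obs(): the state, without advancing time (a new reading comes with each control period).
- vision.capture(name): name is "scene" or "side" or "wrist"; returns a dict with "color" (384x512x3 uint8, red, green, blue), "K" (3x3 intrinsics, pixels), "k1" (the pictures are not rectified: a ray, as slopes to the right and down, at radius r is drawn at 1 + k1 r^2 times it, then the intrinsics apply), "pose" (4x4, takes a point from camera to world coordinates). Camera axes: x right, y up, looking along -z (the intrinsics and any distortion apply to the point x, -y, -z); pixel columns grow to the right and rows downward; lengths in m; the calibration is good to about 2 mm. A picture is of the moment at which its call begins. There is no depth.
- arm.close_job(): hands the job in; it is judged then, once.
The state is a dict: "clock": time; "joint_positions": joint angles; "dq": joint speeds; "effort": joint torques, N m; "tcp_pos": TCP position; "tool_rot": TCP orientation; "contact_force": force on the tool from outside, world axes, zero at the start; "torque": the same for the moment, N m; "grip_width": finger opening in m; "gripper_force": force on a finger pad.
Only numpy, scipy, OpenCV 4.12 (cv2) and the standard library are available. Lean on these libraries where they do the work, as an engineer would, in place of code of your own. Each camera call takes 0.05 s, during which the arm holds its last target. There are 200 camera calls.

TASK

Two little stands on the watch bench each carry a fold-down hook. Flip the blue-tipped hook all the way down to its open stop, then hang the parts basket with the blue grip on it by its wire bail, keeping the basket upright, and let go. Leave the red-tipped hook folded up.

Things in the scene. Friction and masses are not known exactly. Their poses are not given: they have to be found in the camera images.
- blue_hook (a joint): hinge of the blue-tipped hook, a straight 8 mm steel rod, rad. 0: rod upright, flat before its board; grows as the tip swings out from the board and down; 1.40: open stop, rod pointing out, 10 degrees above level. Friction (about 1 N at the tip) holds it where left. Hinge axis level, 140 mm above the bench, 10 mm in front of the board; the board's top edge is 45 mm above the axis
- blue_tip (a point): centre of the blue knob on the rod's end: cylinder 16 mm across, 22 mm long, its axis parallel to the hinge axis. z axis: along the rod from hinge to tip (hinge axis 85 mm back along -z); y: parallel to the hinge axis; x: towards the board when folded, up when open. Folded, the knob and last 35 mm of rod stand clear above the board
- blue_grip (a point): centre of the basket's upright blue grip, 18 mm across, 40 mm tall. Below it a rigid 5 mm wire bail arches in the basket's y-z plane: underside of its peak 22 mm below this point, legs 29 mm to either side (y). Basket 58 mm across; rim 72 mm, underside 106 mm below this point. So the opening under the bail, along x, is 50 mm high, 53 mm wide. z up; 80 to 170 g
- red_hook (a joint): hinge of the like hook with a red knob on the other stand, rad; 0 = folded up, to be left folded. Both stands are fixed: dark wooden board 64 mm wide, 185 mm tall, 12 mm thick on a base 90 mm deep, 80 mm wide, 12 mm thick that reaches 55 mm out in front of the hinge axis. A like basket with a red grip also stands by and is not needed
There are look-alikes about, which are no part of the job. Leave any purple look-alike of the part that bears blue_hook alone.

How it is judged:
On the way:
1. the blue-tipped hook is flipped down (over 1.2 rad) while the blue basket still stands on the bench (value of joint blue_hook above 1.2 rad and height (world z) of blue_grip below 0.12 m), for 0.2 s.
At the end, for the whole second after the job is handed in: The blue-tipped hook is open (over 1.2 rad), the blue-gripped basket hangs on it by its bail: grip centre over the rod between board and knob, within 20 mm sideways, 10 to 40 mm above its axis, leaning under 0.4 rad. The red-tipped hook is still folded (under 0.5 rad) (value of joint blue_hook above 1.2 rad and value of joint red_hook below 0.5 rad and z of blue_grip in the frame of blue_tip between -0.085 and 0.005 m and y of blue_grip in the frame of blue_tip between -0.02 and 0.02 m and x of blue_grip in the frame of blue_tip between 0.01 and 0.04 m and angle between blue_grip's own z axis and vertical below 0.4 rad); the robot touches nothing.
It fails at once if the blue basket is tipped more than 0.8 rad (angle between blue_grip's own z axis and vertical above 0.8 rad).
It fails at once if the red-tipped hook is swung out (over 0.5 rad) (value of joint red_hook above 0.5 rad).
It also fails if it takes over 51 s, if anything falls off the work surface, if the arm or the gripper's body presses on something with over 40 N, if the wrist force passes 120 N, or if a joint passes its speed limit or range.

## Working session

There is one attempt and no reset: what is moved stays moved. The work goes in short steps, Python scripts to look and compute and a shell command to move; the robot and the scene stay as the last step left them, time stands still between calls to the robot, and variables do not carry over. Pictures are saved under pics/ and viewed, at most 10 in all, crops included, and the job is handed in when it is done.

```bash
mkdir -p pics; ls; python3 - <<'E'
from cell import arm, vision
import cv2,numpy as np
o=arm.get_obs();print(o)
for n in("scene","side"):
    c=vision.capture(n);cv2.imwrite(f"pics/{n}0.png",cv2.resize(c["color"][...,::-1],(800,600),interpolation=cv2.INTER_CUBIC));print(n,c["K"].tolist(),c["k1"],c["pose"].round(3).tolist())
E
```

```text
pics
{'clock': 0.0, 'joint_positions': array([-0.08376942,  0.57651939,  0.02486894,  1.43790385, -0.01500207,
        1.12899434, -0.05649335]), 'dq': array([-8.90040594e-04,  1.34127277e-03,  8.07885829e-04, -1.00451127e-03,
        2.36890037e-05,  8.01168214e-04, -1.52957026e-04]), 'effort': array([ 1.10782021e-03, -7.65753937e+01,  2.25157209e+00, -2.85965914e+01,
        1.54639565e-02,  1.25475466e-02,  7.09064329e-05]), 'tcp_pos': array([ 6.74579142e-01, -2.68892408e-05,  2.47453213e-01]), 'tool_rot': array([-5.44538771e-04,  7.07110614e-01,  7.07102473e-01, -6.13063300e-04]), 'contact_force': array([-0.40520235,  0.48995319, -0.98039976]), 'torque': array([-0.04710445,  0.00864846,  0.02598702]), 'gripper_force': 0.0, 'grip_width': 0.08551988327240638}
scene [[480.6271971506283, 0.0, 259.3587468726808], [0.0, 480.6271971506283, 193.81480226695837], [0.0, 0.0, 1.0]] -0.16252464672216374 [[0.722, 0.435, -0.538, -0.113], [-0.692, 0.465, -0.553, -0.808], [0.01, 0.771, 0.637, 1.063], [0.0, 0.0, 0.0, 1.0]]
side [[395.7890933441923, 0.0, 253.20308082320682], [0.0, 395.7890933441923, 194.62669397727177], [0.0, 0.0, 1.0]] -0.11251262420214253 [[-1.0, 0.018, -0.022, 0.584], [-0.029, -0.661, 0.75, 0.818], [-0.001, 0.75, 0.661, 0.9], [0.0, 0.0, 0.0, 1.0]]
```

View pics/scene0.png

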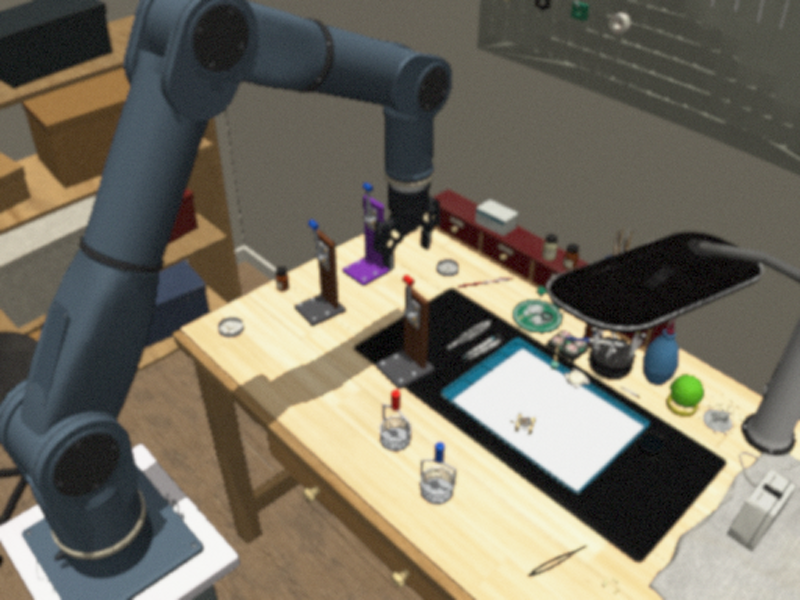

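View pics/side0.png

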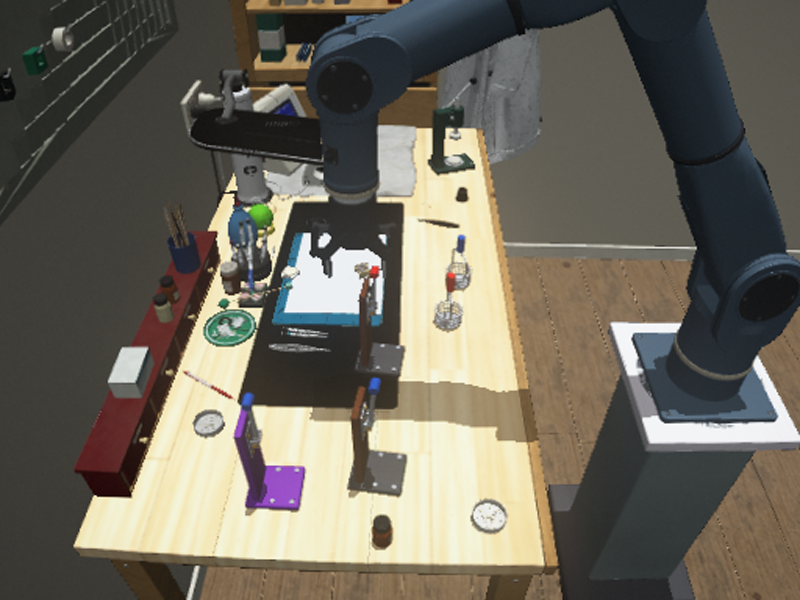

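The scene picture shows the blue hook knob at (313,225), the blue grip at (439,453), the red knob at (408,281) and the red grip at (396,400). In the side picture the same four are at (375,385), (461,243), (375,270) and (451,282). The purple stand carries its own blue knob at (368,188) in scene and (247,400) in side. The hooks face the robot (about -x).

```bash
cat > h.py <<'E'
from cell import arm, vision
import cv2,numpy as np
def ray(c,uv):
    K=c["K"];d=np.array([c["k1"],0,0,0,0.])
    # r_d = r(1+k1 r^2)
    x,y=cv2.undistortPointsIter(np.array([[uv]],float),K,d,None,None,(3,50,1e-10))[0,0]
    v=c["pose"][:3,:3]@np.array([x,-y,-1]);return c["pose"][:3,3],v/np.linalg.norm(v)
def proj(c,p):
    q=(np.asarray(p)-c["pose"][:3,3])@c["pose"][:3,:3];x,y=q[0]/-q[2],-q[1]/-q[2];f=1+c["k1"]*(x*x+y*y)
    return np.array([c["K"][0,0]*x*f+c["K"][0,2],c["K"][1,1]*y*f+c["K"][1,2]])
def tri(rs):
    A=sum(np.eye(3)-np.outer(v,v) for o,v in rs);b=sum((np.eye(3)-np.outer(v,v))@o for o,v in rs);return np.linalg.solve(A,b)
def plane(c,uv,z):
    o,v=ray(c,uv);return o+v*(z-o[2])/v[2]
def blob(c,uv,col,r=11):
    im=c["color"].astype(int);R,G,B=im[...,0],im[...,1],im[...,2]
    m=(B-np.maximum(R,G)>40) if col=="b" else (R-np.maximum(B,G)>70)
    yy,xx=np.mgrid[:384,:512];m&=(abs(xx-uv[0])<r)&(abs(yy-uv[1])<r)
    return np.array([xx[m].mean(),yy[m].mean()]),m.sum()
E
python3 - <<'E'
from h import *
S=vision.capture("scene");D=vision.capture("side");s=1.5625
for n,a,b,col in[("bknob",(313,225),(375,385),"b"),("bgrip",(439,453),(461,243),"b"),("rknob",(408,281),(375,270),"r"),("rgrip",(396,400),(451,282),"r"),("pknob",(368,188),(247,400),"b")]:
    A,na=blob(S,np.array(a)/s,col);B,nb=blob(D,np.array(b)/s,col)
    P=tri([ray(S,A),ray(D,B)]);print(n,P.round(4),na,nb,(proj(S,P)-A).round(2),(proj(D,P)-B).round(2))
for p in[(352,491),(403,494),(407,456)]: print("side base",plane(D,np.array(p)/s,.012).round(3))
for p in[(296,308),(311,323),(344,308)]: print("scene base",plane(S,np.array(p)/s,.012).round(3))
def crop(c,x,y,w,h,k,f): cv2.imwrite(f,cv2.resize(c["color"][y:y+h,x:x+w,::-1],None,fx=k,fy=k,interpolation=cv2.INTER_CUBIC))
a=cv2.resize(S["color"][130:220,170:260,::-1],(400,400),interpolation=cv2.INTER_CUBIC);b=cv2.resize(D["color"][235:325,195:285,::-1],(400,400),interpolation=cv2.INTER_CUBIC)
a2=cv2.resize(S["color"][270:330,250:310,::-1],(200,200),interpolation=cv2.INTER_CUBIC);b2=cv2.resize(D["color"][140:220,260:340,::-1],(200,200),interpolation=cv2.INTER_CUBIC)
cv2.imwrite("pics/c1.png",np.vstack([np.hstack([a,b]),np.hstack([a2,b2,b2*0,b2*0])]))
E
```

```text
bknob [0.632  0.2279 0.2262] 23 47 [ 0.17 -0.09] [0.23 0.14]
bgrip [ 0.4727 -0.2918  0.1188] 39 12 [ 1.03 -0.6 ] [0.76 0.44]
rknob [ 0.6462 -0.0344  0.2263] 27 27 [ 0.35 -0.25] [0.36 0.25]
rgrip [ 0.4995 -0.1594  0.1178] 53 20 [ 0.95 -0.53] [0.81 0.45]
pknob [0.8115 0.266  0.224 ] 20 66 [ 0.16 -0.12] [0.25 0.18]
side base [0.672 0.274 0.012]
side base [0.589 0.277 0.012]
side base [0.583 0.203 0.012]
scene base [0.589 0.255 0.012]
scene base [0.582 0.193 0.012]
scene base [0.665 0.183 0.012]
```

View pics/c1.png

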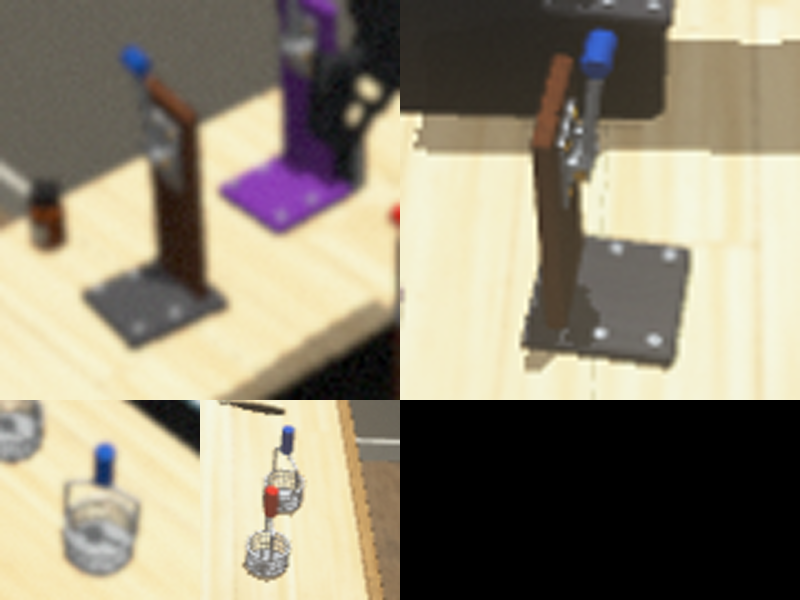

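Crop: blue base corners in side at (690,250), (673,357), (524,345), in scene at (83,293), (136,338), (228,300); bail shoulders of the blue basket in scene at (65,487), (137,490). Now I compute stand yaw and bail yaw.

```bash
python3 - <<'E'
from h import *
S=vision.capture("scene");D=vision.capture("side")
d=[plane(D,p,.012)[:2] for p in[(260.25,291.25),(256.4,315.3),(222.9,312.6)]]
s=[plane(S,p,.012)[:2] for p in[(188.7,195.9),(200.6,206),(221.3,197.5)]]
for q in(d,s):
    e1=q[1]-q[0];e2=q[2]-q[1];print(np.round(q,3).tolist(),[ (round(float(np.linalg.norm(e)),3),round(float(np.degrees(np.arctan2(e[1],e[0]))),1)) for e in(e1,e2)])
a,b=[plane(S,p,.08)[:2] for p in[(269.5,296.1),(291.1,297)]]
print("bail",a,b,np.linalg.norm(b-a),np.degrees(np.arctan2(*(b-a)[::-1])), (a+b)/2)
for c,uv in((S,(439,453)),(D,(461,243))):
    A,n=blob(c,np.array(uv)/1.5625,"b");print("grip@.106",plane(c,A,.106),n)
E
```

```text
[[0.584, 0.201], [0.592, 0.274], [0.678, 0.269]] [(0.074, 83.3), (0.086, -3.5)]
[[0.591, 0.262], [0.588, 0.193], [0.667, 0.179]] [(0.069, -92.4), (0.08, -9.7)]
bail [ 0.45097408 -0.27037814] [ 0.4891765  -0.31070821] 0.055551232269360186 -46.55191850303979 [ 0.47007529 -0.29054318]
grip@.106 [ 0.47685992 -0.28476794  0.106     ] 40
grip@.106 [ 0.47355087 -0.31176645  0.106     ] 13
```

```bash
python3 -m inch '0.05 0 -0.1 0 0 0 0; 0.116 0 0 0 0 0 0; 0.116 0 0 0 0 0 0; 0.116 0 0 0 0 0 0; 0.116 0 0 0 0 0 0; 0.116 0 0 0 0 0 0; 0.116 0 0 0 0 0 0; 0 0 0 0 0 0 0; 0 0 0 0 0 0 0' 40
python3 - <<'E'
from h import *
W=vision.capture("wrist");S=vision.capture("scene")
for P in [(.632,.228,.226)]: print(proj(W,P))
cv2.imwrite("pics/w1.png",np.hstack([cv2.resize(W["color"][...,::-1],(480,360)),cv2.resize(S["color"][100:220,160:266,::-1],(318,360),interpolation=cv2.INTER_CUBIC)]))
E
```

```text
clock: 1.05
tcp_pos: [0.6741, 0.2273, 0.2776]
tool_rot: [-0.001, 0.705, 0.709, -0.0]
contact_force: [0.4, -1.0, -0.5]
grip_width: 0.0003
gripper_force: 0.0
[191.15408565 219.27987503]
```

View pics/w1.png

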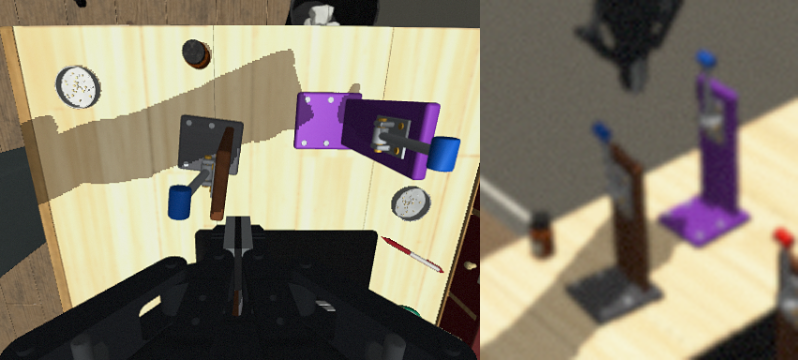

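The wrist picture shows the blue knob at (179,202), within about 3 px of the prediction, with the closed fingers behind the board line at (237,225). So I lower the fingers behind the knob and pull.

```bash
python3 -m inch '0.005 0 0.09 0 0 0 0; 0 0 0.085 0 0 0 0; 0 -0.04 0 0 0 0 0; 0 -0.037 0 0 0 0 0; 0.002 -0.04 0.003 0 0 0 0; 0.002 -0.04 0.008 0 0 0 0; 0.002 -0.035 0.012 0 0 0 0; 0.003 -0.034 0.02 0 0 0 0; 0.003 -0.03 0.027 0 0 0 0; 0.003 -0.024 0.031 0 0 0 0; 0 0 0 0 0 0 0'
```

```text
clock: 2.07
tcp_pos: [0.5896, 0.228, 0.1944]
tool_rot: [-0.0, 0.708, 0.707, -0.001]
contact_force: [-0.7, 0.4, -0.3]
grip_width: -0.0001
gripper_force: 0.0
```

```bash
python3 -m inch '0.005 -0.012 0.03 0 0 0 0; 0.005 -0.01 0.03 0 0 0 0; 0 0 0.015 0 0 0 0; 0 0 0.01 0 0 0 0; 0 0 0 0 0 0 0'
python3 - <<'E'
from h import *
W=vision.capture("wrist");S=vision.capture("scene");D=vision.capture("side")
cv2.imwrite("pics/w2.png",np.hstack([cv2.resize(D["color"][220:340,190:290,::-1],(450,540),interpolation=cv2.INTER_CUBIC),cv2.resize(S["color"][120:240,160:235,::-1],(338,540),interpolation=cv2.INTER_CUBIC)]))
E
```

```text
clock: 2.48
tcp_pos: [0.5841, 0.2327, 0.1711]
tool_rot: [-0.0, 0.707, 0.707, -0.0]
contact_force: [-7.3, -2.0, 16.7]
grip_width: 0.0002
gripper_force: 7.3
```

View pics/w2.png

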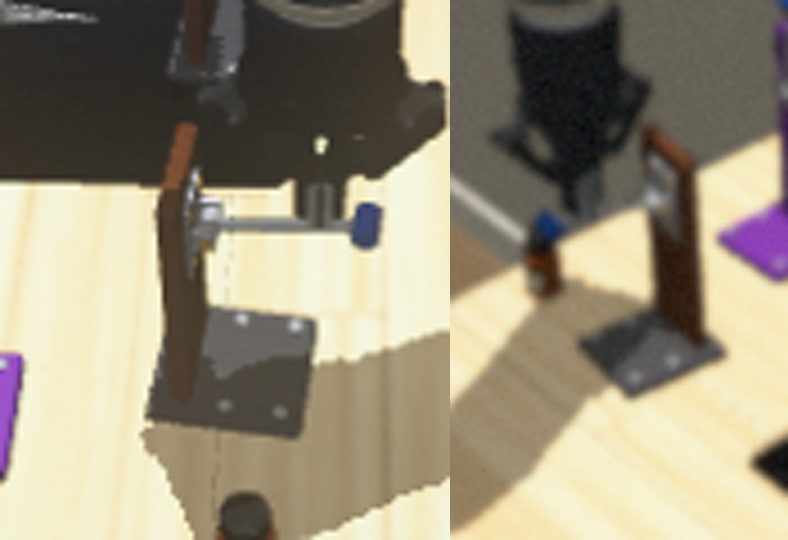

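The picture shows the rod lying out near level with the knob at (367,226) and the fingers resting on it at the stop. I rise, open, and head to the basket.

```bash
python3 -m inch '0 0 -0.13 0 0 0 0; 0 0 -0.13 0 0 0 0; 0 0 -0.13 0 0 0 50; -0.13 -0.028 0 0 0 0 100; -0.134 -0.028 0 0 0 0 100; -0.134 -0.028 0 0 0 0 100; -0.134 -0.028 0 0 0 0 100; -0.134 -0.028 0 0 0 0 100; -0.134 -0.028 0 0 0 0 100; -0.134 -0.028 0 0 0 0 100; -0.134 -0.028 0 0 0 0 100; -0.134 -0.028 0 0 0 0 100'
python3 -m inch '-0.134 -0.028 0 0 0 0 100; -0.134 -0.028 0 0 0 0 100; -0.134 -0.028 0 0 0 0 100; 0 0 0 0 0 0.039 100; 0 0 0 0 0 0.039 100; 0 0 0 0 0 0.039 100; 0 0 0 0 0 0.039 100; 0 0 0 0 0 0.039 100; 0 0 0 0 0 0.039 100; 0 0 0 0 0 0.024 100; 0 0 0 0 0 0 100; 0 0 0 0 0 0 100'
python3 - <<'E'
from h import *
W=vision.capture("wrist");S=vision.capture("scene");D=vision.capture("side")
A,na=blob(S,proj(S,(.549,.236,.155)),"b",14);B,nb=blob(D,proj(D,(.549,.236,.155)),"b",14)
P=tri([ray(S,A),ray(D,B)]);print("open knob",P.round(4),na,nb,(proj(S,P)-A).round(2),(proj(D,P)-B).round(2))
print("pred grip px",proj(W,(.474,-.29,.106)))
cv2.imwrite("pics/w3.png",cv2.resize(W["color"][...,::-1],(800,600),interpolation=cv2.INTER_CUBIC))
E
```

```text
clock: 3.63
tcp_pos: [0.5082, -0.1299, 0.287]
tool_rot: [0.0, 0.707, 0.707, 0.0]
contact_force: [1.2, -0.2, -0.6]
grip_width: 0.0856
gripper_force: 0.0
clock: 4.63
tcp_pos: [0.4837, -0.2484, 0.2868]
tool_rot: [0.0, 0.928, 0.372, -0.0]
contact_force: [-0.2, 0.3, -0.3]
grip_width: 0.0854
gripper_force: 0.0
open knob [0.5583 0.2364 0.1561] 26 40 [ 0.34 -0.15] [0.45 0.23]
pred grip px [275.29195791 203.38192272]
```

View pics/w3.png

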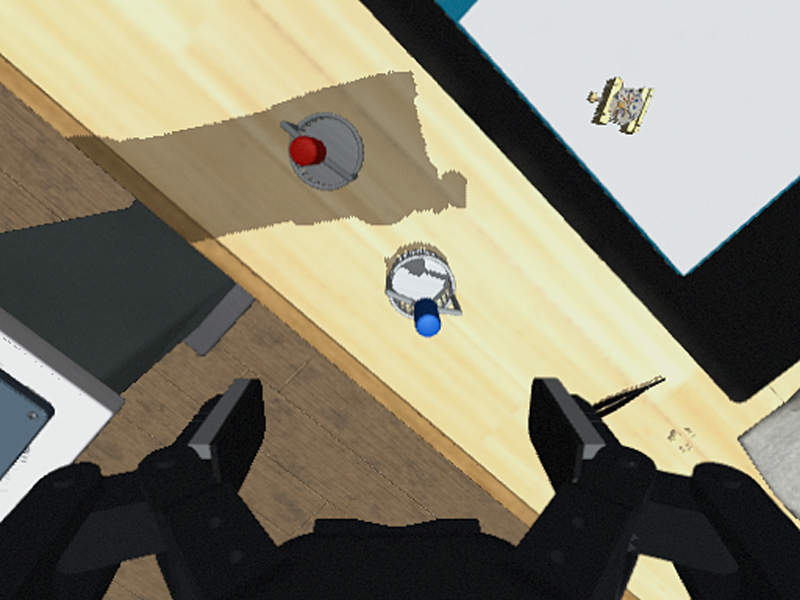

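Wrist picture: blue grip top at (428,323), its foot near (425,303), bail shoulders at (388,292) and (460,312).

```bash
python3 - <<'E'
from h import *
W=vision.capture("wrist");s=1.5625
A,n=blob(W,np.array((428,315))/s,"b",16);print(A*s,n)
for z in(.106,.11):print("grip",plane(W,A,z))
print("top",plane(W,np.array((428,323))/s,.126),"foot",plane(W,np.array((424,303))/s,.086))
for z in(.075,.085):
    a,b=[plane(W,np.array(p)/s,z)[:2] for p in[(388,292),(460,312)]];d=b-a
    print("bail",z,np.linalg.norm(d),np.degrees(np.arctan2(d[1],d[0])),(a+b)/2)
print(W["pose"].round(3))
E
```

```text
[427.8828125 323.2265625] 200
grip [ 0.46983629 -0.29177873  0.106     ]
grip [ 0.47071753 -0.29052612  0.11      ]
top [ 0.47441113 -0.28545843  0.126     ] foot [ 0.47491187 -0.28449325  0.086     ]
bail 0.075 0.05853845726177781 -62.53170748375307 [ 0.47348477 -0.28709004]
bail 0.085 0.056800891005648835 -62.53170748375313 [ 0.47537686 -0.28438584]
[[ 0.69   0.691  0.214  0.537]
 [-0.723  0.659  0.205 -0.196]
 [ 0.    -0.297  0.955  0.412]
 [ 0.     0.     0.     1.   ]]
```

```bash
python3 -m inch '-0.108 0.068 0 0 0 0 100; 0 0 0 0 0 0.03 100; 0 0 0 0 0 0.03 100; 0 0 0.11 0 0 0.03 100; 0 0 0.11 0 0 0 100; 0 0 0 0 0 0 100; 0 0 0 0 0 0 100'
python3 - <<'E'
from h import *
W=vision.capture("wrist");o=arm.get_obs();print(o["tcp_pos"],o["tool_rot"])
a=proj(W,(.4745,-.2855,.126));A,n=blob(W,a,"b",30);print(a,A,n,plane(W,A,.12))
cv2.imwrite("pics/w4.png",cv2.resize(W["color"][...,::-1],(800,600),interpolation=cv2.INTER_CUBIC))
E
```

```text
clock: 5.42
tcp_pos: [0.4735, -0.2851, 0.2204]
tool_rot: [-0.001, 0.971, 0.237, -0.001]
contact_force: [-0.2, -0.2, 0.5]
grip_width: 0.0854
gripper_force: 0.0
[ 0.4743173  -0.28581354  0.22182969] [-7.44448100e-06  9.71508516e-01  2.37004602e-01 -1.50263962e-04]
[255.70577849 196.82672138] [256.42461538 197.57230769] 325 [ 0.47241044 -0.28728173  0.12      ]
```

View pics/w4.png

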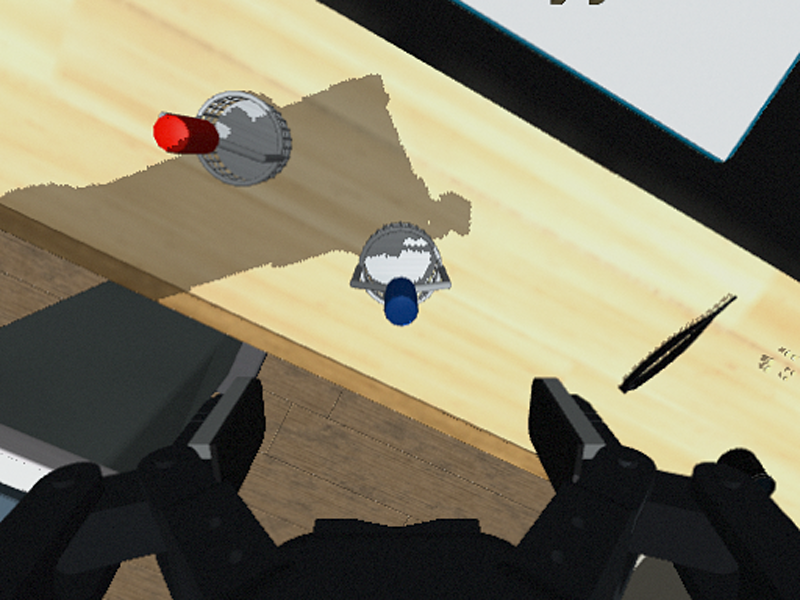

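Picture: the grip at (401,302) lies midway between the fingers, and the bail shoulders at (352,285) and (450,285) are in line with them. I descend, grip and lift.

```bash
python3 -m inch '0 0 0.12 0 0 0 100; 0 0 0.12 0 0 0 100; 0 0 0.12 0 0 0 100; 0 0 0 0 0 0 100; 0 0 0 0 0 0 0; 0 0 0 0 0 0 0; 0 0 0 0 0 0 0; 0 0 0 0 0 0 0; 0 0 0 0 0 0 0; 0 0 0 0 0 0 0; 0 0 0 0 0 0 0' 50
python3 -m inch '0 0 -0.06 0 0 0 0; 0 0 -0.1 0 0 0 0; 0 0 -0.12 0 0 0 0; 0 0 -0.12 0 0 0 0; 0 0 -0.1 0 0 0 0; 0 0 0 0 0 0 0; 0 0 0 0 0 0 0'
```

```text
clock: 6.38
tcp_pos: [0.4751, -0.2862, 0.1144]
tool_rot: [0.001, 0.972, 0.236, 0.001]
contact_force: [0.4, -0.8, 7.8]
grip_width: 0.0163
gripper_force: 49.0
clock: 6.97
tcp_pos: [0.4748, -0.2858, 0.2649]
tool_rot: [0.001, 0.972, 0.237, 0.002]
contact_force: [0.3, -0.3, -2.6]
grip_width: 0.0167
gripper_force: 49.2
```

```bash
python3 -m inch '0 0 0 0 0 0.0312 0; 0 0 0 0 0 0.0312 0; 0 0 0 0 0 0.0312 0; 0 0 0 0 0 0.0312 0; 0 0 0 0 0 0.0312 0; 0 0 0 0 0 0.0312 0; -0.004 -0.04 0 0 0 0 0; -0.006 -0.08 0 0 0 0 0; -0.008 -0.1 0 0 0 0 0; -0.008 -0.1 0 0 0 0 0; -0.008 -0.1 0 0 0 0 0; -0.008 -0.1 0 0 0 0 0'
python3 -m inch '-0.008 -0.1 0 0 0 0 0; -0.008 -0.1 0 0 0 0 0; -0.008 -0.1 0 0 0 0 0; -0.008 -0.1 0 0 0 0 0; -0.008 -0.1 0 0 0 0 0; -0.008 -0.1 0 0 0 0 0; -0.008 -0.1 0 0 0 0 0; -0.008 -0.1 0 0 0 0 0; -0.008 -0.1 0 0 0 0 0; -0.008 -0.1 0 0 0 0 0; -0.006 -0.08 0 0 0 0 0; -0.004 -0.04 0 0 0 0 0'
python3 -m inch '-0.01 -0.1 0 0 0 0 0;0 -0.02 0 0 0 0 0; 0 0 0 0 0 0 0; 0 0 0 0 0 0 0'
```

```text
clock: 7.97
tcp_pos: [0.4779, -0.1267, 0.2619]
tool_rot: [-0.0, 0.999, -0.054, -0.001]
contact_force: [0.5, -0.1, -1.2]
grip_width: 0.0163
gripper_force: 49.2
clock: 8.97
tcp_pos: [0.4875, 0.2121, 0.2617]
tool_rot: [-0.0, 0.999, -0.052, -0.001]
contact_force: [-0.7, 1.3, -1.7]
grip_width: 0.0165
gripper_force: 49.2
clock: 9.3
tcp_pos: [0.4895, 0.2433, 0.2623]
tool_rot: [0.001, 0.999, -0.055, -0.001]
contact_force: [-0.0, -1.2, -1.0]
grip_width: 0.0162
gripper_force: 49.3
```

```bash
python3 -m inch '0 0 0.06 0 0 0 0; 0 0 0.07 0 0 0 0; 0 0 0.055 0 0 0 0; 0 0 0 0 0 0 0; 0 0 0 0 0 0 0'
python3 - <<'E'
from h import *
W=vision.capture("wrist");S=vision.capture("scene");D=vision.capture("side")
print(proj(W,(.556,.236,.156)))
for P in((.556,.236,.156),):
    R=[]
    for c in(W,S,D):
        A,n=blob(c,proj(c,P),"b",9 if c is not W else 35);print(A,n);R.append(ray(c,A))
    print(tri(R[1:]),tri(R))
r=lambda im,w:cv2.resize(im[...,::-1],(w,600),interpolation=cv2.INTER_CUBIC)
a=cv2.resize(D["color"][215:335,210:330,::-1],(400,400),interpolation=cv2.INTER_CUBIC);b=cv2.resize(S["color"][125:245,140:260,::-1],(400,400),interpolation=cv2.INTER_CUBIC)
w=np.zeros((200,800,3),np.uint8);w[:,:267]=cv2.resize(W["color"][...,::-1],(267,200))
w[:,300:700]=cv2.resize(W["color"][80:240,150:470,::-1],(400,200))
cv2.imwrite("pics/w5.png",np.vstack([np.hstack([a,b]),w]))
E
```

```text
clock: 9.72
tcp_pos: [0.4899, 0.2423, 0.2073]
tool_rot: [0.001, 0.998, -0.056, -0.001]
contact_force: [-0.4, -0.3, -1.1]
grip_width: 0.0163
gripper_force: 49.3
[251.37152291 113.7718846 ]
[246.34105263 109.80315789] 950
[181.46153846 169.30769231] 26
[271.         267.79411765] 34
[0.55840477 0.23548649 0.15674961] [0.55862734 0.23698201 0.15686385]
```

View pics/w5.png

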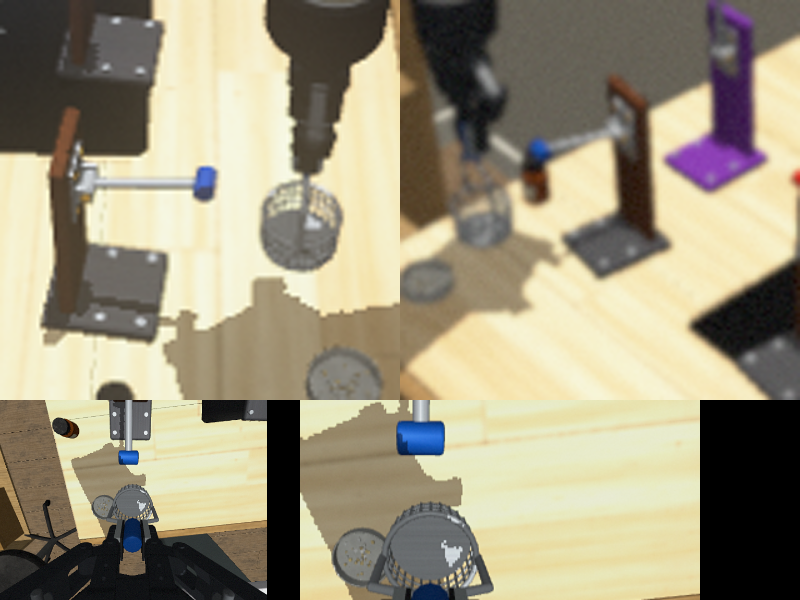

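The picture shows the basket upright in front of the knob, at (205,183) in the side view. In the wrist crop the knob (420,437) is about 2 mm left of the bail's centre, and the rod runs straight ahead. I thread it now.

```bash
python3 -m inch '0.02 -0.007 0 0 0 0 0; 0.04 0 0 0 0 0 0; 0.04 0 0 0 0 0 0; 0.04 0 0 0 0 0 0; 0.04 0 0 0 0 0 0; 0.04 0 0 0 0 0 0; 0.04 0 0 0 0 0 0; 0.04 0 0 0 0 0 0; 0.04 0 0 0 0 0 0; 0.02 0 0 0 0 0 0; 0 0 0 0 0 0 0'
```

```text
clock: 10.78
tcp_pos: [0.5992, 0.2336, 0.2078]
tool_rot: [0.0, 0.998, -0.056, 0.001]
contact_force: [-1.4, -0.2, -2.0]
grip_width: 0.0164
gripper_force: 49.3
```

```bash
python3 -m inch '0 0 0.025 0 0 0 0; 0 0 0.025 0 0 0 0; 0 0 0.015 0 0 0 0; 0 0 0.007 0 0 0 0; 0 0 0 0 0 0 0; 0 0 0 0 0 0 0'
python3 - <<'E'
from h import *
S=vision.capture("scene");D=vision.capture("side")
a=cv2.resize(D["color"][215:335,190:310,::-1],(400,400),interpolation=cv2.INTER_CUBIC);b=cv2.resize(S["color"][125:245,140:260,::-1],(400,400),interpolation=cv2.INTER_CUBIC)
cv2.imwrite("pics/w6.png",np.hstack([a,b]))
E
```

```text
clock: 11.28
tcp_pos: [0.5975, 0.2342, 0.1858]
tool_rot: [0.0, 0.998, -0.055, -0.0]
contact_force: [-0.4, -0.4, -1.3]
grip_width: 0.0163
gripper_force: 49.3
```

View pics/w6.png

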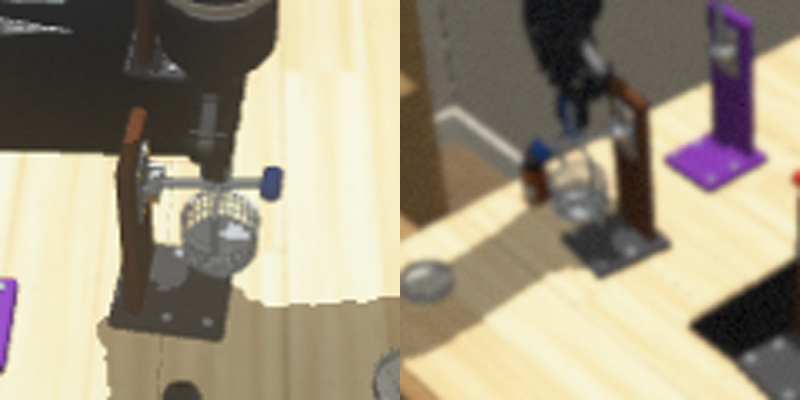

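The picture shows the rod from (160,183) to (270,183) passing under the bail with the basket below it, not yet touching. I lower the last few millimetres slowly until there is contact.

```bash
python3 -m inch '0 0 0.007 0 0 0 0; 0 0 0.003 0 0 0 0; 0 0 0 0 0 0 0'
```

```text
clock: 11.63
tcp_pos: [0.5978, 0.2342, 0.183]
tool_rot: [-0.0, 0.998, -0.055, 0.0]
contact_force: [-0.1, 0.2, -1.1]
grip_width: 0.0162
gripper_force: 49.5
```

```bash
python3 -m inch '0 0 0.005 0 0 0 0; 0 0 0 0 0 0 0'
```

```text
clock: 11.8
tcp_pos: [0.598, 0.2342, 0.1823]
tool_rot: [-0.0, 0.998, -0.055, 0.0]
contact_force: [-2.2, 0.4, 7.0]
grip_width: 0.0163
gripper_force: 50.4
```

```bash
python3 -m inch '0 0 -0.002 0 0 0 0; 0 0 0 0 0 0 30; 0 0 0 0 0 0 50; 0 0 0 0 0 0 60; 0 0 0 0 0 0 60; 0 0 0 0 0 0 60'
python3 -m inch '0 0 -0.05 0 0 0 60; 0 0 -0.1 0 0 0 60; 0 0 -0.12 0 0 0 60; 0 0 -0.12 0 0 0 60; 0 0 0 0 0 0 60; 0 0 0 0 0 0 60; 0 0 0 0 0 0 60; 0 0 0 0 0 0 60'
python3 - <<'E'
from h import *
S=vision.capture("scene");D=vision.capture("side")
R=[]
for c in(S,D):
    A,n=blob(c,proj(c,(.598,.234,.176)),"b",7);print(A,n);R.append(ray(c,A))
print(tri(R))
a=cv2.resize(D["color"][215:335,190:310,::-1],(400,400),interpolation=cv2.INTER_CUBIC);b=cv2.resize(S["color"][125:245,140:260,::-1],(400,400),interpolation=cv2.INTER_CUBIC)
cv2.imwrite("pics/w7.png",np.hstack([a,b]))
E
```

```text
clock: 12.3
tcp_pos: [0.5977, 0.2341, 0.1818]
tool_rot: [0.0, 0.998, -0.055, -0.0]
contact_force: [-0.9, -1.1, 0.1]
grip_width: 0.0511
gripper_force: 0.0
clock: 12.97
tcp_pos: [0.597, 0.2342, 0.2976]
tool_rot: [0.0, 0.998, -0.055, -0.001]
contact_force: [0.3, 0.0, -0.5]
grip_width: 0.0515
gripper_force: 0.0
[191.31578947 159.89473684] 19
[255.05263158 257.78947368] 19
[0.59499603 0.22685898 0.18075547]
```

View pics/w7.png

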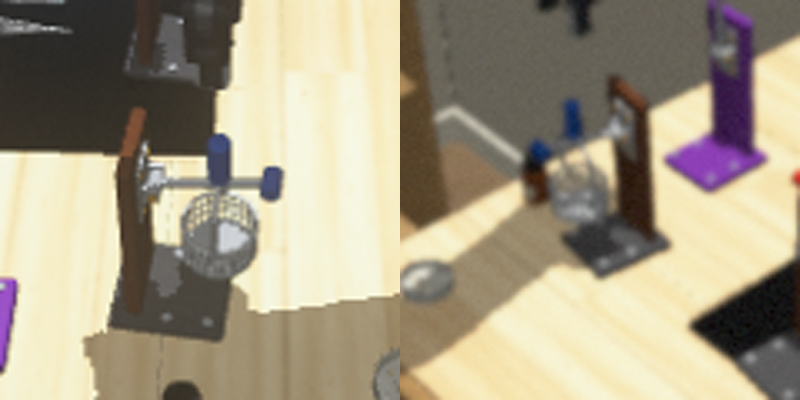

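The picture shows the basket hanging upright on the open rod, grip at (219,160) in the side view, and the gripper well clear. I let it settle and hand in.

```bash
python3 -m inch '0 0 0 0 0 0 60; 0 0 0 0 0 0 60; 0 0 0 0 0 0 60; 0 0 0 0 0 0 60; 0 0 0 0 0 0 60; 0 0 0 0 0 0 60; 0 0 0 0 0 0 60; 0 0 0 0 0 0 60; 0 0 0 0 0 0 60; 0 0 0 0 0 0 60; 0 0 0 0 0 0 60; 0 0 0 0 0 0 60' >/dev/null; python3 -c "
from cell import arm
print(arm.close_job())"
```

```text
the job is handed in; nothing more can be done
None
```

The blue-tipped hook is open, the blue-gripped basket hangs upright on it with the gripper clear, the red-tipped hook was never touched, and the job was handed in at about 14 s; the judge returned no verdict.

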